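Snap the lid onto the box of screws

ROBOT

A 6-joint arm with a two-finger parallel gripper is mounted at the origin on the work surface. World frame = base frame: x ahead of the robot, y to its left, z up, the work surface at z = 0. Lengths are in m, angles in rad, forces in N, time in s.
With the tool pointing down it reaches from about 0.275 to 0.875 m from the base axis. Payload 12.5 kg.
Tool frame: the origin (TCP) lies at the very end of the fingers, on their centre line; the grasp point (between the pads) lies 19 mm behind it; z points along the fingers, y is the line along which they close (so a half turn about z gives the same grasp; the last joint's range is limited). The gripper opens to 85 mm and grips with 20 to 120 N. Pads are 22 mm wide; open, the fingers measure 114 mm over their backs; the gripper's body (76 mm by 85 mm) begins 54 mm behind the grasp point. The pads swing forward as they close: fully open they stand 13 mm farther back than shut.
Start: joints at [-0.085, 0.351, 1.652, -0, 1.139, -0.085], TCP at [0.55, 0, 0.231] pointing down, gripper open.
Joint ranges: [-2.75, 2.75], [-0.79, 2.1], [0.01, 2.65], [-1.57, 4.71], [0.07, 3.14], [-2.87, 2.87]. Speed limits (rad/s): [2.22, 2.22, 2.79, 3.14, 3.14, 3.14].

INTERFACE

Orientations are given as a 3x3 rotation matrix whose columns are the frame's x, y, z axes.
In Python, from bench import manip gives the robot as it stands. Calls block until the motion is done:
- manip.move_ptp(position, orientation): joint-space move of the TCP to a pose.
- manip.move_l(position, attitude=None, max_speed=0.15): straight line of the TCP; attitude=None keeps the orientation; max_speed is the mean speed in m/s.
- manip.move_j(angles): joint-space move.
- manip.set_gripper(opening, effort=None): opening from 0.0 (shut) to 1.0 (fully open); effort is the grip in N (None keeps the last); returns when the fingers have stopped.
- manip.dwell(seconds).
- manip.inverse_kinematics(position, orientation): joint angles nearest the present ones, or None.
- manip.grab_frame(name): name is "scene" or "side" or "wrist"; returns (picture, depth): 400x640x3 uint8, red, green, blue; 400x640 float32, m along the optical axis (not along the pixel's ray), 0 where there is no reading.
- manip.get_calibration(name): a dict with "camera_matrix" (3x3 intrinsics, pixels), "R" (3x3) and "t" (3): a world point X has camera coordinates R X + t. Camera axes: x right, y down, z forward; pixel columns grow to the right and rows downward; lengths in m; the calibration is good to about 2 mm. A picture is of the moment at which its call begins: read the wrist's pose just before it. get_calibration takes no time and is no camera call; for the wrist camera it gives the pose at the moment of the call.
A pose or a line that the arm cannot do raises manip.Unreachable and nothing moves.
- manip.sign_off(): hands the job in; it is judged then, once.
Trained networks look in the newest picture that a camera, given by its name, has taken for a name from the list of things; names that differ only in an ending like _2 or _b are one class to them, and where a whole thing is asked for, a point or a joint stands for the part that bears it (a point fixed in the world has none). Each returns a list of dicts, best first, with "confidence" (0 to 1); they miss things now and then, are a little off and sometimes report something else, mostly with a low value. They report only what shows in the picture. A call takes as long as a camera call. They do not tell look-alikes from the thing itself.
- manip.look_for(camera, name): "at" ([x, y, z] in m, in world coordinates, good to about 4 mm: the middle of the surface that is visible of it).
Readings, each from a call of its own:
- manip.current_time(): time.
- manip.current_qpos(): joint angles.
- manip.current_joint_vel(): joint speeds.
- manip.current_joint_torque(): joint torques, N m.
- manip.current_ee_pos(): TCP position.
- manip.current_tcp_rot(): TCP orientation.
- manip.current_force(): force on the tool from outside, world axes, zero at the start.
- manip.current_ft_torque(): the same for the moment, N m.
- manip.current_grip_width(): opening from 0.0 (shut) to 1.0 (fully open).
- manip.current_grip_force(): force on a finger pad.
Only numpy, scipy, OpenCV 4.12 (cv2) and the standard library are available. Lean on these libraries where they do the work, as an engineer would, in place of code of your own. Each camera call takes 0.05 s, during which the arm holds its last target. There are 200 camera calls.

TASK

Put the lid that fits on the open box of screws and press it down at each end until all four catches have snapped and the lid sits fully home, then let go. The box stands on a springy folded carton, so go by feel for the snap; the plastic cracks if the lid is pushed harder than about 28 N. Leave the box standing on the carton and the other things on the bench where they are.

Things in the scene. Friction and masses are not known exactly. Their poses are not given: they have to be found in the camera images.
- box: Open grey plastic box half full of screws, 0.65 to 0.95 kg, loose on the carton. Outside 64 mm (its x) by 150 mm (its y), rim 62 mm above its underside, walls 4 mm. Origin: centre of the underside, z up. Two black sprung catches stand outside each long side (see box_catch); between them (y within +-38 mm) and at the ends the sides are clear. A half turn makes no difference.
- box_catch (a point): Nose of one catch, at x 31, y 50, z 67.5 mm in the box's frame; the others at x +-31, y +-50. Each catch is 24 mm wide along y. The nose's tip is 29 mm from the box's middle line, so it overlaps the lid's edge by 3 mm; above it the catch flares outward to 78 mm up, 39 mm from the middle. The lid pushes the noses outward, passes them and is held under them.
- box_mouth (a point): Centre of the box's mouth, level with the rim, 62 mm above the box's origin; axes as the box. Laid on the box, the lid rests on the flares with its plate about 9 mm above its home height. Fully home, the lid's origin is 48.3 mm above the box's origin.
- lid: The lid that fits: grey plastic, 64 mm (its x) by 150 mm (its y), 60 g. Origin: centre of its underside, z up. A plate 14 to 19 mm above the origin with rounded long edges (13.5 to 19.5 mm up); below it two rails, with rounded feet, 135 mm long, outer faces 54 mm apart, which drop inside the box walls. Starts on the bench, standing on its rails. A half turn makes no difference.
- lid_end_a (a point): Top of the lid plate on its middle line, 50 mm from the centre towards +y, 19 mm above the lid's origin: between that end's two catches when the lid is on. Home: 67.3 mm above the box's origin. The first end goes home with about 13 to 22 N pressed here, the second with less; the force rises to a peak and falls by 2 N or more at the snap, then rises again.
- lid_end_b (a point): The same at the other end, 50 mm towards -y.
- carton: Folded-flat cardboard carton under the box, 200 mm by 220 mm, fixed to the bench. Origin: centre of its underside; its top is 26 mm up, sinks several millimetres when the box is pressed (up to 15 mm) and springs back.
- big_lid: Similar lid of a larger box, 92 mm by 190 mm, does not fit. Lies on the bench; leave it. Origin: centre of its underside.
- paint_tin: Closed paint tin with paper label, 100 mm across, 125 mm tall; leave it. Origin: centre of its underside.
- paint_brush: Flat paint brush, 220 mm long, lying on the bench; leave it. Origin: its middle, on the bench, its x along the bristles.
Not all that is in view belongs to the job. Leave any blue or red look-alike of the lid alone.

How it is judged:
On the way, in this order (a step that is already met when the one before it is completed fails the run):
1. the lid is laid on the mouth of the box (horizontal distance between lid and box_mouth below 0.012 m and z of lid in the frame of box between 0.049 and 0.068 m and angle between the y axis of lid and the y axis of box, either way round below 0.15 rad), for 0.1 s.
2. an end of the lid has snapped home ((z of lid_end_a in the frame of box between 0.0655 and 0.0688 m or z of lid_end_b in the frame of box between 0.0655 and 0.0688 m)), for 0.1 s.
At the end, for the whole second after the job is handed in: Both ends of the lid are home (tops 65.5 to 68.8 mm above the box's underside), the lid centred on the mouth within 6 mm; the box stands upright (within 0.05 rad) on the carton, within 60 mm of its centre; box and lid are at rest (z of lid_end_a in the frame of box between 0.0655 and 0.0688 m and z of lid_end_b in the frame of box between 0.0655 and 0.0688 m and horizontal distance between lid and box_mouth below 0.006 m and angle between box's own z axis and vertical below 0.05 rad and horizontal distance between box and carton below 0.06 m and height (world z) of box above 0.02 m and linear speed of each of box, lid below 0.02 m/s); the robot touches nothing.
It fails at once if the box is pressed onto the carton with more than 38 N, its own weight of 7 to 10 N included (contact force between box and carton above 38 N).
It fails at once if the box is tipped (angle between box's own z axis and vertical above 0.25 rad).
It fails at once if another thing on the bench is moved by more than 30 mm (distance of any of big_lid, paint_tin, paint_brush from where it was at the start of the episode above 0.03 m).
It also fails if it takes over 61 s, if anything falls off the work surface, if the arm or the gripper's body presses on something with over 40 N, if the wrist force passes 120 N, or if a joint passes its speed limit or range.

## Working session

There is one attempt and no reset: what is moved stays moved. The work goes in short steps, each a Python script; the robot and the scene stay as the last script left them, time stands still between calls to the robot, and variables do not carry over. Pictures are saved under pics/ and viewed, at most 10 in all, crops included, and the job is handed in when it is done.

```bash
mkdir -p pics; ls
python3 - <<'E'
from bench import manip
import cv2,numpy as np
for n in("scene","side"):
    p,d=manip.grab_frame(n); np.savez(f"{n}0.npz",p=p,d=d)
    cv2.imwrite(f"pics/{n}0.png",p[:,:,::-1])
    for k in("lid","box","big_lid","carton"):
        print(n,k,[(np.round(r["at"],3).tolist(),round(r["confidence"],2)) for r in manip.look_for(n,k)])
print(manip.current_time())
E
```

```text
pics
scene lid [([0.458, -0.347, 0.02], 0.83), ([0.264, -0.404, 0.018], 0.79), ([0.65, -0.452, 0.019], 0.68)]
scene box [([0.592, -0.006, 0.063], 0.89)]
scene big_lid []
scene carton [([0.638, 0.008, 0.025], 0.84)]
side lid [([0.257, -0.402, 0.021], 0.94), ([0.453, -0.348, 0.021], 0.7), ([0.712, -0.262, 0.019], 0.49)]
side box [([0.577, 0.008, 0.066], 0.74)]
side big_lid [([0.441, 0.366, 0.018], 0.56), ([0.454, -0.346, 0.02], 0.29)]
side carton [([0.571, 0.048, 0.032], 0.91)]
0.5
```

View pics/scene0.png

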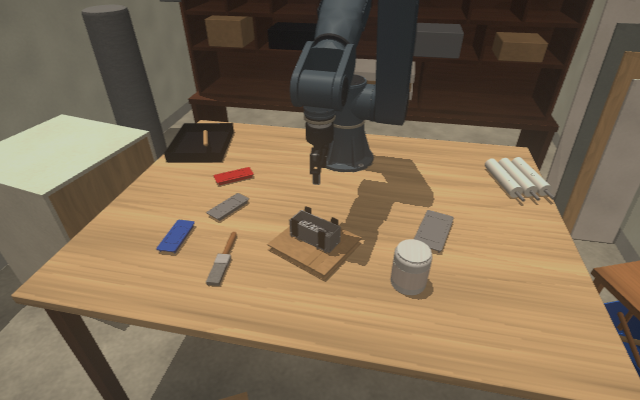

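View pics/side0.png

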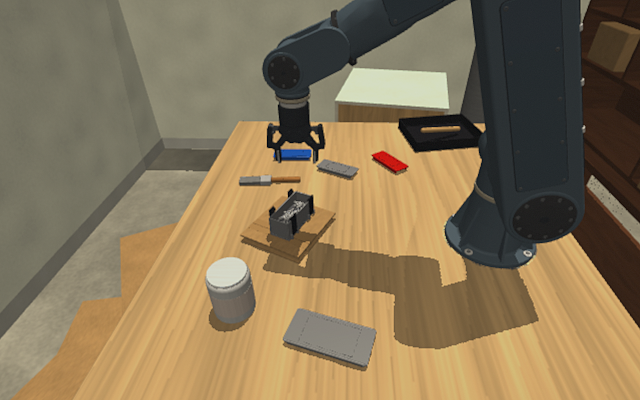

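Candidates in the scene image: the grey lid at (228,207), which fits by size; the red look-alike at (234,176); the blue look-alike at (176,236); and the larger grey big_lid at (434,230). I choose (228,207), world about (0.456,-0.347). Next I look at it and the box close up with the wrist camera.

Run:
```python
from bench import manip
import cv2,numpy as np
R=np.array([[1,0,0],[0,-1,0],[0,0,-1.]])
print(manip.current_tcp_rot().round(2).tolist() if hasattr(manip.current_tcp_rot(),'round') else manip.current_tcp_rot())
ims=[]
for n,xy in(("box",(0.50,0.0)),("lid",(0.40,-0.345))):
    manip.move_ptp([*xy,0.30],R)
    c=manip.get_calibration("wrist"); p,d=manip.grab_frame("wrist")
    np.savez(f"w_{n}.npz",p=p,d=d,K=c["camera_matrix"],R=c["R"],t=c["t"])
    print(n,(-np.array(c["R"]).T@np.array(c["t"])).round(3),np.round(c["R"],2).tolist(),[(np.round(r["at"],3).tolist(),round(r["confidence"],2)) for r in manip.look_for("wrist",n)])
    ims.append(p[:,:,::-1])
cv2.imwrite("pics/w.png",cv2.resize(np.vstack(ims),(480,600)))
print(manip.current_time())
```

```text
[[0.0, 1.0, -0.0], [1.0, -0.0, -0.0], [-0.0, -0.0, -1.0]]
box [ 0.578 -0.     0.443] [[0.0, -1.0, -0.0], [-0.95, -0.0, 0.3], [-0.3, 0.0, -0.95]] [([0.573, -0.007, 0.061], 0.69)]
lid [ 0.478 -0.345  0.443] [[0.0, -1.0, -0.0], [-0.95, -0.0, 0.3], [-0.3, 0.0, -0.95]] [([0.259, -0.418, 0.016], 0.97), ([0.453, -0.349, 0.017], 0.93), ([0.585, -0.457, 0.017], 0.71)]
3.4417
```

View pics/w.png

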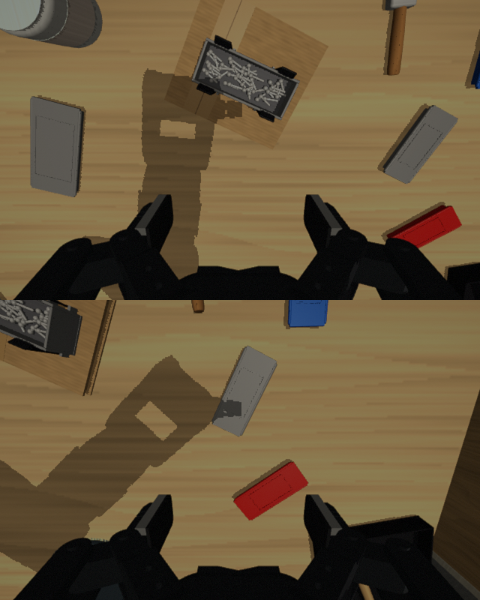

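The top half shows the open box with screws at (245,80) and its four catches. The bottom half shows the plain grey small lid at (243,391), with the red one at (270,490) and the blue one at (307,312). Now I measure both from depth.

Run:
```python
import numpy as np,cv2
def cloud(n):
    f=np.load(f"w_{n}.npz");d=f["d"];v,u=np.nonzero(d>0);z=d[v,u]
    K=f["K"];c=np.c_[(u-K[0,2])*z/K[0,0],(v-K[1,2])*z/K[1,1],z]
    return (c-f["t"])@f["R"],f["p"][v,u].astype(int)
def rect(q,name):
    (c,s,a)=cv2.minAreaRect((q[:,:2]*1000).astype(np.float32))
    b=cv2.boxPoints((c,s,a));e=[b[1]-b[0],b[2]-b[1]];l=max(e,key=np.linalg.norm)
    print(name,len(q),"c",np.round(c,1),"size",np.round(s,1),"long axis deg",np.degrees(np.arctan2(l[1],l[0])).round(2)%180,"z",np.percentile(q[:,2]*1000,[5,50,95]).round(1))
X,C=cloud("lid");sat=C.max(1)-C.min(1)
m=(np.hypot(X[:,0]-.455,X[:,1]+.347)<.1)&(X[:,2]>.012)&(X[:,2]<.03);rect(X[m],"lid")
X,C=cloud("lid" if 0 else "box")
m=(np.hypot(X[:,0]-.455,X[:,1]+.347)<.1)&(X[:,2]>.012)&(X[:,2]<.03);rect(X[m],"lid from box view")
near=np.hypot(X[:,0]-.58,X[:,1])<.12
m=near&(X[:,2]>.083)&(X[:,2]<.0915);rect(X[m],"rim+")
m=near&(X[:,2]>.094)&(X[:,2]<.112);rect(X[m],"catches")
m=near&(X[:,2]>.035)&(X[:,2]<.112);rect(X[m],"all")
m=(np.hypot(X[:,0]-.58,X[:,1])<.2)&(X[:,2]>.02)&(X[:,2]<.03);rect(X[m],"carton")
```

```text
lid 5333 c [ 455.5 -352.3] size [ 63.8 150.3] long axis deg 154.22 z [18.1 19.5 20.9]
lid from box view 4435 c [ 456.1 -351.7] size [ 65.6 150.7] long axis deg 154.64 z [17.2 18.7 20.1]
rim+ 1337 c [576.7 -10.5] size [150.3  73.3] long axis deg 67.26 z [84.7 88.1 89.6]
catches 894 c [577.  -10.6] size [123.7  76.9] long axis deg 66.85 z [ 95.1 101.2 105.3]
all 8797 c [577.2 -10.6] size [150.4  77.9] long axis deg 66.81 z [ 54.5  62.2 101.3]
carton 18217 c [589.   -8.1] size [220.7 200.5] long axis deg 64.93 z [25.1 26.5 27.9]
```

```bash
cat > h.py <<'E'
from bench import manip
import cv2,numpy as np
def rot(yaw_deg):           # tool down, tool y at yaw
    a=np.radians(yaw_deg);y=np.array([np.cos(a),np.sin(a),0]);z=np.array([0,0,-1.])
    return np.c_[np.cross(y,z),y,z]
def cloud():
    c=manip.get_calibration("wrist");p,d=manip.grab_frame("wrist")
    K=np.array(c["camera_matrix"]);v,u=np.nonzero(d>0);z=d[v,u]
    q=np.c_[(u-K[0,2])*z/K[0,0],(v-K[1,2])*z/K[1,1],z]
    return (q-c["t"])@np.array(c["R"]),p
def rect(q,name):
    c,s,a=cv2.minAreaRect((q[:,:2]*1000).astype(np.float32))
    b=cv2.boxPoints((c,s,a));l=max([b[1]-b[0],b[2]-b[1]],key=np.linalg.norm)
    print(name,len(q),np.round(c,1),np.round(s,1),"deg",np.degrees(np.arctan2(l[1],l[0])).round(2)%180,"z",np.percentile(q[:,2]*1000,[5,50,95]).round(1))
def st(s=""): print(s,"t",round(manip.current_time(),2),"p",np.round(manip.current_ee_pos(),4),"F",np.round(manip.current_force(),2),"grip",np.round(manip.current_grip_width(),3),np.round(manip.current_grip_force(),1))
BOX=np.array([.577,-.0106]);A=67.0
LID=np.array([.4558,-.352])
E
python3 - <<'E'
from h import *
R=rot(64.3); manip.set_gripper(1.0)
manip.move_ptp([*LID,.08],R); st("above")
manip.move_l([*LID,.003],max_speed=.1); st("down")
manip.set_gripper(0.0,effort=30); st("closed")
manip.move_l([*LID,.10]); st("lift")
p,_=manip.grab_frame("wrist");cv2.imwrite("pics/grasp.png",p[:,:,::-1])
E
```

```text
above t 5.9 p [ 0.4559 -0.3521  0.0802] F [-0.51 -0.63  0.21] grip 0.999 0.0
down t 6.82 p [ 0.4561 -0.3523  0.0035] F [ 0.27 -0.71  0.57] grip 0.998 0.0
closed t 7.17 p [ 0.4561 -0.3523  0.004 ] F [-1.6   0.91  6.97] grip 0.733 31.1
lift t 7.97 p [ 0.4554 -0.3517  0.0993] F [-0.31  0.52 -0.7 ] grip 0.735 32.9
```

View pics/grasp.png

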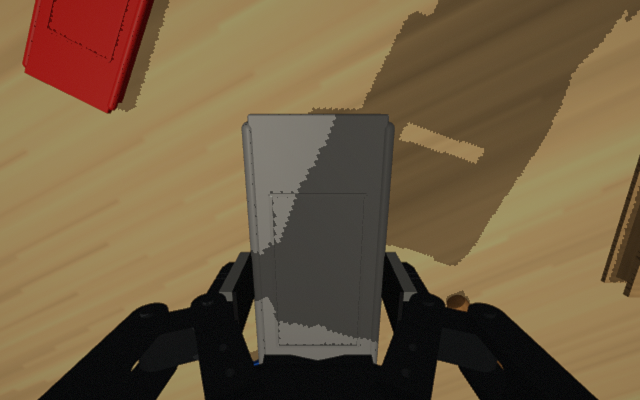

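The lid is held level and square between the pads, its far end at (318,115). Before lowering, I check over the box how far it sits off the tool along its length.

Run:
```python
from h import *
R=rot(A-90); y=np.array([np.cos(np.radians(A)),np.sin(np.radians(A))]); x=np.array([y[1],-y[0]])
manip.move_ptp([*BOX,.16],R); st("over")
X,p=cloud(); tcp=manip.current_ee_pos()
q=X[abs(X[:,2]-(tcp[2]+.015))<.005]; r=q[:,:2]-tcp[:2]; a,b=r@y,r@x
m=(abs(b)<.04)&(abs(a)>.03)&(abs(a)<.1); a,b,z=a[m],b[m],q[m,2]
print(len(a),"along",np.percentile(a,[.5,99.5]).round(4),"across",np.percentile(b,[.5,99.5]).round(4),"z",np.median(z).round(4),"z slope",np.polyfit(a,z,1).round(4))
```

```text
over t 9.9 p [ 0.5769 -0.011   0.1598] F [-0.58  0.01  0.37] grip 0.728 32.8
18585 along [-0.0482  0.0751] across [-0.0316  0.031 ] z 0.1751 z slope [0.002 0.175]
```

Run:
```python
from h import *
f0=manip.current_force()[2]
manip.move_l([*BOX,.093],max_speed=.08); st("near")
z=.093
while manip.current_force()[2]-f0<3 and z>.083:
    z-=.001; manip.move_l([*BOX,z],max_speed=.03)
st("touch")
manip.set_gripper(1.0); st("open")
manip.move_l([*BOX,.17]); 
y=np.array([np.cos(np.radians(A)),np.sin(np.radians(A))])
q=manip.current_ee_pos()
manip.move_ptp([BOX[0]-.04,BOX[1]+.0,.26],rot(0+A-90)); st()
X,p=cloud();near=np.hypot(*(X[:,:2]-BOX).T)<.12
rect(X[near&(X[:,2]>.097)&(X[:,2]<.115)],"top")
cv2.imwrite("pics/laid.png",p[:,:,::-1])
```

```text
near t 10.93 p [ 0.5773 -0.0106  0.0935] F [ 0.14 -1.04 -0.51] grip 0.732 32.9
touch t 12.68 p [ 0.5772 -0.0106  0.0862] F [-0.29 -0.42  2.45] grip 0.731 33.1
open t 13.04 p [ 0.5769 -0.0106  0.0859] F [0.24 0.25 0.47] grip 1.004 0.0
 t 14.22 p [ 0.5367 -0.0106  0.2597] F [ 0.18  0.43 -0.53] grip 0.999 0.0
top 9890 [577.8 -10.4] [150.3  76.7] deg 66.95 z [101.  102.4 103.8]
```

View pics/laid.png

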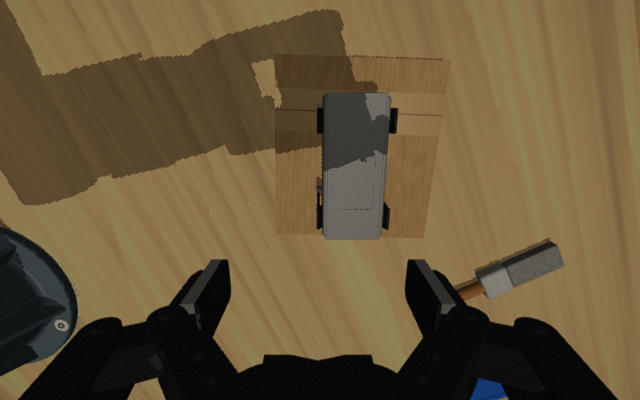

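The lid lies squarely on the catches: lid at (355,165), catches showing at (320,120), (393,120), (320,215) and (386,215). Its top is at 102.4 mm, which is the expected 9 mm above home. Next I press the first end.

```bash
cat >> h.py <<'E'
def force(f0):
    s=[]
    for _ in range(3): s.append(manip.current_force()[2]); manip.dwell(.015)
    return np.mean(s)-f0
def press(sign,ztop,step=.0005,cap=25.,zmin=.083):
    y=np.array([np.cos(np.radians(A)),np.sin(np.radians(A))]); P=BOX+sign*.05*y
    manip.move_ptp([*P,ztop+.03],rot(A-90)); manip.dwell(.1)
    f0=np.mean([force(0) for _ in range(3)])
    manip.move_l([*P,ztop+.003],max_speed=.06)
    z=ztop+.001;pk=0;tr=None;log=[]
    while z>zmin:
        manip.move_l([*P,z],max_speed=.03); f=force(f0); log.append((round(manip.current_ee_pos()[2]*1e3,1),round(f,1)))
        if tr is None:
            pk=max(pk,f)
            if pk>6 and f<pk-1.8: tr=f; print("drop after peak",pk.round(1))
        else:
            tr=min(tr,f)
            if f>tr+2.5: print("rise again"); break
        if f>cap: print("cap"); break
        z-=step
    manip.move_l([*P,ztop+.03],max_speed=.15)
    print(log); st("end")
E
python3 - <<'E'
from h import *
manip.move_l([*manip.current_ee_pos()[:2],.20]); manip.set_gripper(0.0)
press(-1,.1024)
E
```

```text
drop after peak 16.4
rise again
[(np.float64(103.6), np.float64(-0.1)), (np.float64(103.0), np.float64(0.0)), (np.float64(102.4), np.float64(0.1)), (np.float64(101.9), np.float64(0.2)), (np.float64(101.5), np.float64(1.7)), (np.float64(101.0), np.float64(3.3)), (np.float64(100.5), np.float64(3.6)), (np.float64(100.0), np.float64(3.9)), (np.float64(99.5), np.float64(5.0)), (np.float64(99.0), np.float64(5.8)), (np.float64(98.6), np.float64(5.9)), (np.float64(98.2), np.float64(6.8)), (np.float64(97.8), np.float64(7.7)), (np.float64(97.3), np.float64(8.5)), (np.float64(96.9), np.float64(9.0)), (np.float64(96.5), np.float64(9.9)), (np.float64(96.1), np.float64(10.3)), (np.float64(95.6), np.float64(10.9)), (np.float64(95.2), np.float64(11.7)), (np.float64(94.8), np.float64(13.0)), (np.float64(94.4), np.float64(13.3)), (np.float64(93.9), np.float64(13.4)), (np.float64(93.5), np.float64(14.3)), (np.float64(93.0), np.float64(15.4)), (np.float64(92.6), np.float64(15.7)), (np.float64(92.2), np.float64(16.3)), (np.float64(91.6), np.float64(16.4)), (np.float64(90.6), np.float64(10.3)), (np.float64(90.2), np.float64(11.4)), (np.float64(89.7), np.float64(11.8)), (np.float64(89.3), np.float64(13.0))]
end t 26.62 p [ 0.5571 -0.0566  0.1317] F [-0.65  0.31  0.07] grip 0.0 0.0
```

Run:
```python
from h import *
press(1,.1035,zmin=.081)
y=np.array([np.cos(np.radians(A)),np.sin(np.radians(A))])
manip.move_ptp([BOX[0]-.04,BOX[1],.26],rot(A-90)); manip.dwell(.2)
X,p=cloud();r=X[:,:2]-BOX;a=r@y;b=r@np.array([y[1],-y[0]]);top=X[:,2]
rect(X[(abs(a)<.085)&(abs(b)<.035)&(top>.087)],"lid")
for lo,hi in((-.07,-.04),(-.01,.01),(.04,.07)):
    m=(a>lo)&(a<hi)&(abs(b)<.02)&(top>.07); print(lo,np.median(top[m]).round(4))
for s,m in(("carton",(abs(a)<.09)&(abs(b)>.055)&(abs(b)<.08)),):print(s,np.median(top[m]).round(4))
cv2.imwrite("pics/end.png",p[:,:,::-1]); st()
```

```text
drop after peak 9.7
rise again
[(np.float64(104.7), np.float64(0.6)), (np.float64(104.0), np.float64(-0.2)), (np.float64(103.5), np.float64(0.2)), (np.float64(103.0), np.float64(-0.0)), (np.float64(102.5), np.float64(0.1)), (np.float64(102.0), np.float64(-0.0)), (np.float64(101.6), np.float64(1.6)), (np.float64(101.1), np.float64(3.0)), (np.float64(100.6), np.float64(3.8)), (np.float64(100.1), np.float64(3.6)), (np.float64(99.6), np.float64(4.6)), (np.float64(99.1), np.float64(5.6)), (np.float64(98.7), np.float64(6.1)), (np.float64(98.2), np.float64(6.7)), (np.float64(97.9), np.float64(7.6)), (np.float64(97.4), np.float64(8.2)), (np.float64(97.0), np.float64(9.2)), (np.float64(96.5), np.float64(8.9)), (np.float64(96.1), np.float64(9.3)), (np.float64(95.6), np.float64(9.2)), (np.float64(95.1), np.float64(9.4)), (np.float64(94.6), np.float64(9.7)), (np.float64(93.5), np.float64(1.6)), (np.float64(92.8), np.float64(2.3)), (np.float64(92.4), np.float64(3.7)), (np.float64(92.0), np.float64(4.4))]
end t 36.17 p [0.5965 0.0353 0.1331] F [ 0.6  -0.76 -0.65] grip -0.002 0.0
lid 27731 [577.2 -10. ] [149.5  69.9] deg 66.91 z [ 93.1 317.4 346.4]
-0.07 0.0937
-0.01 0.3315
0.04 0.0939
carton 0.3145
 t 37.07 p [ 0.5369 -0.0103  0.2585] F [-0.38  1.08 -1.17] grip 0.004 0.0
```

View pics/end.png

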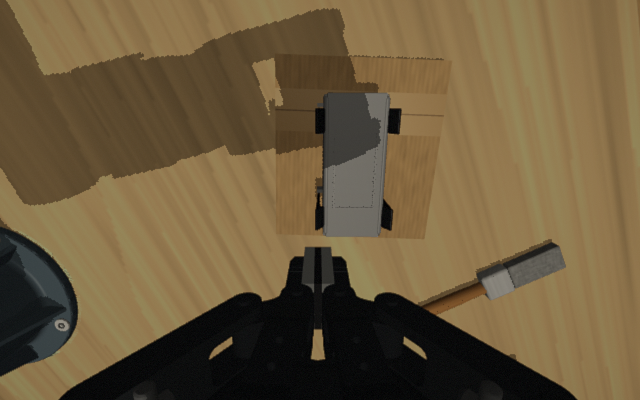

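The lid at (355,165) is under all four catches, and the box stands on the carton. Both ends are at 93.7 and 93.9 mm, where home is about 93.3 mm. Nothing is touching the robot, so I hand in.

```bash
python3 -c "
from bench import manip
print(manip.sign_off())"
```

```text
the job is handed in; nothing more can be done
None
```

The lid is on the box with both ends snapped home (force peaks 16.4 N and 9.7 N, each followed by a clear drop), the gripper is clear, and the job was handed in at about 37 s; sign-off returned no verdict.

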